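Cover the crucible and index the furnace loader to its next hole

ROBOT

A 7-joint arm with a two-finger parallel gripper is mounted at the origin on a cart in front of the work surface, level with it; the furniture and walls round the work are solid. World frame = base frame: x ahead of the robot, y to its left, z up, the work surface at z = 0. Lengths are in mm, angles in rad, forces in N, time in s.
With the tool pointing down it reaches from about 425 to 1025 mm from the base axis. Payload 3.6 kg.
Tool frame: the origin (TCP) lies midway between the tips of the shut fingers; the grasp point (between the pads) lies 19 mm behind it (env.tcp_to_grasp is the distance from the TCP to the grasp point, in mm); y points along the fingers, z is the direction in which the jaws open and shut, and the axes are right-handed (so a half turn about y gives the same grasp; the last joint's range is limited). The gripper opens to 85 mm and grips with 20 to 120 N. Pads are 22 mm wide; open, the fingers measure 114 mm over their backs; the gripper's body (76 mm by 85 mm) begins 54 mm behind the grasp point. The pads swing forward as they close: fully open they stand 13 mm farther back than shut.
Start: joints at [-1.218, 0.591, 0.048, 1.609, -0.033, 0.943, -0.034], TCP at [313.255, 653.835, 231.302] pointing down, gripper open.
Joint ranges: [-2.69, 2.69], [-0.47, 2.24], [-1.27, 1.36], [0.19, 2.51], [-1.53, 4.68], [0.08, 2.07], [-3.09, 3.09]. Speed limits (rad/s): [2.57, 2.57, 3.14, 3.14, 3.14, 3.14, 3.14].

INTERFACE

Orientations are given as a unit quaternion [x, y, z, w].
In Python, from station import env gives the robot as it stands.
- The arm moves only by the tool servo_tool, never from a script. Its argument "moves" is a list of rows, each a list of 3 entries, a list of its own where there are three numbers: the shift along the tool's x, y, z in units of 25 mm (1.0 is 25 mm), then the turn about the tool's y in units of 8 degrees (1.0 is 8 degrees), then the opening, from 0 (shut) to 1 (fully open). A call has 1 to 20 rows; each row shifts and turns the commanded pose from where the row before left it, along the tool's axes as they then stand; what a row does not reach is not made up. A row lasts 1/10 s, in which the tool goes at most 50 mm and 8.59 degrees, less where a joint would pass 70% of its speed; a pose out of reach is approached as far as the arm can. A call is refused whole if a number of a shift passes 1 or a number of a turn 1, either way. A call with a gripper value outside its range is refused whole. The fingers move at their own pace and stop on an object; the grip force is fixed at half the most. Time passes only in rows, so rows that do not move let the fingers close. It gives the time, the measured TCP pose, the force and the opening at its end, in the units of the state.
- env.read_state(): the state, without advancing time (a new reading comes with each control period).
- env.snapshot(name): name is "scene" or "side" or "wrist"; returns the picture (384x512x3 uint8, blue, green, red); there is no depth.
- env.camera_info(name): a dict with "fx", "fy", "cx", "cy" (pixels), "eye" and "attitude" of the camera in the world. Camera axes: x right, y down, z forward; pixel columns grow to the right and rows downward; lengths in mm; the calibration is good to about 2 mm. The wrist camera is an equidistant fisheye: a pixel r from the principal point sees the ray r / f radians off the axis. A picture is of the moment at which its call begins: read the wrist's pose just before it. camera_info takes no time and is no camera call; for the wrist camera it gives the pose at the moment of the call.
- env.close_job(): hands the job in, once; it reports no verdict.
The state is a dict: "time_s": time; "q": joint angles; "qd": joint speeds; "tau": joint torques, N m; "position": TCP position; "tcp_rot": TCP orientation; "wrist_force": force on the tool from outside, world axes, zero at the start; "ft_torque": the same for the moment, N m; "gripper_width": opening from 0.0 (shut) to 1.0 (fully open).
Only numpy, scipy, OpenCV 4.12 (cv2) and the standard library are available. Lean on these libraries where they do the work, as an engineer would, in place of code of your own. Each camera call takes 0.05 s, during which the arm holds its last target.

TASK

Take the small porcelain lid and set it on the open crucible that stands in the holder of the furnace loader, so that it sits seated and level. Then pull up the loader's spring plunger by its black knob, slide the carriage along the tube towards the furnace to the next hole, so that the covered crucible goes into the furnace mouth, and let the pin drop fully home in that hole. Finish while still holding the plunger knob with the pin home (do not let go), with the lid still on, and leave the larger lid and the weighing bottle where they are.

Things in the scene. Friction and masses are not known exactly. Their poses are not given: they have to be found in the camera images.
- loader: Fixed sample loader: square tube (24 mm wide, top face 64 mm up) with 11 mm holes at y = +110, 0, -110 mm, leading to a white tube furnace (180 x 220, 186 mm high; 100 mm round mouth, centre 102 mm up). Origin: on the bench below the first (start) hole. z up; -y runs along the tube to the furnace, whose face is at y = -215 mm.
- carriage (a joint): Travel (m) of the steel sleeve (34 x 56 mm) along the tube: 0 = first hole (start), positive towards the furnace, 0.110 = next hole, stops at +-0.125. It carries the plunger in its middle and, 140 mm ahead on the furnace side, a round holder with the crucible. Friction about 1.5 N; it can be dragged along by the plunger knob.
- plunger (a joint): Lift (m) of the spring plunger: 0 = down (pin home), 0.014 = fully up. The spring pushes it down with 3.6 N at 0, 9 N at 0.012. The 8 mm round-nosed pin enters the tube by 9 mm: lift it 10 mm or more to slide; between holes it rides on the tube at about 0.0085 and drops in by itself over a hole.
- plunger_knob (a point): Centre of the plunger's black pull knob, a plain upright cylinder 23 mm in diameter, 23 mm high (11.5 mm below to 11.5 mm above this point), 100 mm above the bench when down. The top of the steel housing (17 mm wide) is 14 mm below this point when down. Moves with plunger and carriage.
- start_hole (a point): Centre of the first hole, in the top face of the tube (64 mm above the bench), where the pin stands at the start. Fixed.
- next_hole (a point): Centre of the next hole towards the furnace, in the top face of the tube, 110 mm from the first. Fixed.
- small_lid_knob (a point): Centre of the small lid's knob. Round white porcelain lid 60 mm in diameter, 35 g; upright knob on top 18 mm wide (9 mm below to 9.5 mm above this point); bevelled locating step underneath, 42 mm in diameter, 4 mm deep. The foot of the step is 18 mm below this point and on the bench at the start.
- small_lid_seat (a point): Same lid: the point on its axis in the plane of the underside of its flange (14 mm below the knob centre), which lies on the crucible's rim when it is seated.
- crucible_rim (a point): Centre of the open mouth of the white porcelain crucible in the loader's holder, in the plane of its rim: rim 54 mm outside and 48 mm inside diameter, crucible 42 mm high, its rim 115 mm above the bench. Its z is the crucible's axis. It stands loose in the holder (60 g).
- large_lid_knob (a point): Centre of the knob of the other lid, which belongs to a larger crucible: 82 mm in diameter, with a knob like the small lid's. Bystander; not to be used.
- weigh_bottle: Small glass weighing bottle, 37 mm in diameter, 47 mm high, in front of the lids; origin under its centre. Bystander.
Things that resemble listed ones, but are neither listed nor needed, are in the scene too. Leave any green look-alike of the part that bears small_lid_knob alone. What is shaped like the part that bears crucible_rim but orange is not meant.

How it is judged (in metres and radians):
On the way, in this order (a step that is already met when the one before it is completed fails the run):
1. the small lid sits on the crucible, seated and level and let go, with the carriage still at its first hole (horizontal distance between small_lid_seat and crucible_rim below 0.005 m and z of small_lid_seat in the frame of crucible_rim between -0.002 and 0.002 m and angle between small_lid_seat's own z axis and vertical below 0.06 rad and not (contact force between the fingers and small_lid above 0.05 N) and value of joint carriage between -0.005 and 0.005 m), for 0.2 s.
2. the plunger is pulled clear of the first hole (value of joint plunger above 0.009 m and contact force between the fingers and plunger above 1 N and value of joint carriage between -0.02 and 0.02 m), for 0.1 s.
3. the pin is home in the next hole (value of joint plunger below 0.003 m and value of joint carriage between 0.106 and 0.114 m), for 0.2 s.
At the end, for the whole second after the job is handed in: Pin home in the next hole (plunger under 3 mm, carriage 0.110 m +-4 mm), fingers still on the plunger knob (over 1 N); crucible upright in its holder in the furnace mouth, small lid on its rim: centred within 5 mm, flange within 2 mm of the rim, level within 0.06 rad; bystanders not moved (all of step 3 and contact force between the fingers and plunger above 1 N and horizontal distance between small_lid_seat and crucible_rim below 0.005 m and z of small_lid_seat in the frame of crucible_rim between -0.002 and 0.002 m and angle between each of small_lid_seat, crucible_rim's own z axis and vertical below 0.06 rad and y of crucible_rim in the frame of loader below -0.24 m and height (world z) of crucible_rim above 0.112 m); the arm keeps its last pose, push and grip.
It fails at once if the crucible is tipped (angle between crucible_rim's own z axis and vertical above 0.3 rad).
It fails at once if the larger lid or the weighing bottle is disturbed (moved by more than 25 mm) (distance of any of large_lid_knob, weigh_bottle from where it was at the start of the episode above 0.025 m).
It also fails if it takes over 48 s, if anything falls off the work surface, if the arm or the gripper's body presses on something with over 40 N, if the wrist force passes 120 N, or if a joint passes its speed limit or range.

## Working session

There is one attempt and no reset: what is moved stays moved. The work goes in short steps, Python scripts to look and compute and a tool call to move; the robot and the scene stay as the last step left them, time stands still between calls to the robot, and variables do not carry over. Pictures are saved under pics/ and viewed, and the job is handed in when it is done.

Besides the shell and the picture viewer there is one more tool, called by a JSON object that holds its "name" and its "arguments", one argument or row to a line. servo_tool: Moves the arm, as the interface text tells. Its arguments: {"type":"object","properties":{"moves":{"type":"array"}},"required":["moves"]}

```bash
mkdir -p pics; ls
python3 - <<'E'
from station import env
import cv2
s=env.read_state();print(s)
for n in ["scene","side","wrist"]:
    c=env.camera_info(n);print(n,c)
    cv2.imwrite(f"pics/{n}0.png",env.snapshot(n))
E
```

```text
pics
{'time_s': 0.0, 'q': array([-1.21750431,  0.59208327,  0.04826424,  1.60985373, -0.03329601,
        0.94270562, -0.0336939 ]), 'qd': array([-0.00013618,  0.00041014, -0.00089857, -0.00028351,  0.00255847,
       -0.0010432 , -0.00030358]), 'tau': array([ 3.22164615e-04, -5.48680079e+01,  1.54664084e+00, -1.98122138e+01,
        9.35163698e-03,  8.43156246e-03, -1.25241402e-05]), 'position': array([312.86480409, 653.08328388, 230.15412004]), 'tcp_rot': array([ 0.69032645, -0.1567518 ,  0.15647527, -0.68876248]), 'wrist_force': array([-0.2127141 , -0.04814232, -0.33117151]), 'ft_torque': array([ 0.02375713, -0.01575405,  0.01982889]), 'gripper_width': 0.9979351669905209}
scene {'fx': 390.9328347285032, 'fy': 390.9328347285032, 'cx': 257.401195470036, 'cy': 187.63775493013551, 'eye': array([-71.92601919, 626.57715354, 582.83089032]), 'attitude': array([-0.39672609,  0.79209318, -0.41492117,  0.20745414])}
side {'fx': 427.7655208548108, 'fy': 427.7655208548108, 'cx': 253.75515328445513, 'cy': 185.6547545452489, 'eye': array([ 136.56506438, -393.52439942,  713.69102184]), 'attitude': array([ 0.8814445 , -0.22348899,  0.11269909, -0.40050864])}
wrist {'fx': 297.3186396354542, 'fy': 297.3186396354542, 'cx': 252.86772676656707, 'cy': 203.72809405188673, 'eye': array([244.67688758, 686.69414983, 372.13785882]), 'attitude': array([0.8363466 , 0.52697719, 0.07956001, 0.12841186])}
```

View pics/scene0.png

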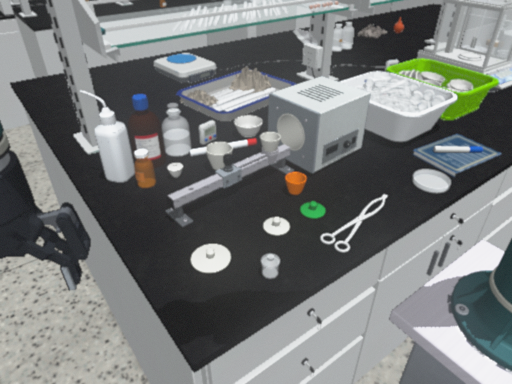

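View pics/side0.png

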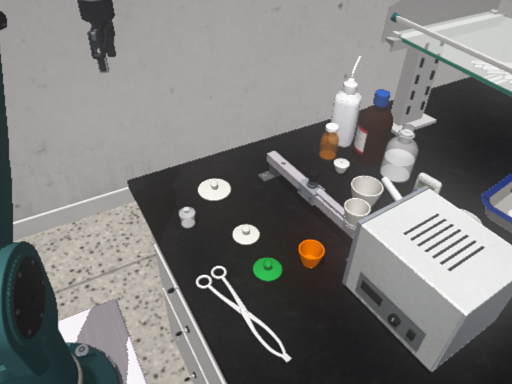

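View pics/wrist0.png

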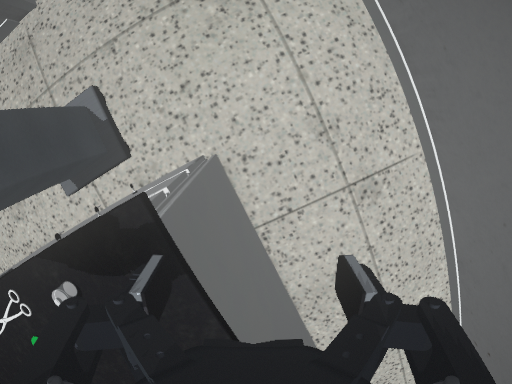

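```bash
cat > h.py <<'E'
import numpy as np, cv2
from scipy.spatial.transform import Rotation as R
from station import env
def ray(ci,u,v,fish=False):
    x=(u-ci["cx"])/ci["fx"]; y=(v-ci["cy"])/ci["fy"]
    if fish:
        r=np.hypot(x,y); d=np.array([x/r*np.sin(r),y/r*np.sin(r),np.cos(r)]) if r>1e-9 else np.array([0,0,1.])
    else: d=np.array([x,y,1.])
    d=R.from_quat(ci["attitude"]).apply(d); return np.array(ci["eye"]),d/np.linalg.norm(d)
def plane(rd,z):
    e,d=rd; return e+d*(z-e[2])/d[2]
def tri(rds):
    A=np.zeros((3,3));b=np.zeros(3)
    for e,d in rds:
        P=np.eye(3)-np.outer(d,d);A+=P;b+=P@e
    p=np.linalg.solve(A,b); return p,[np.linalg.norm((np.eye(3)-np.outer(d,d))@(p-e)) for e,d in rds]
def proj(ci,p,fish=False):
    c=R.from_quat(ci["attitude"]).inv().apply(np.asarray(p)-ci["eye"])
    if fish:
        r=np.hypot(c[0],c[1]);t=np.arctan2(r,c[2]);return ci["cx"]+ci["fx"]*t*c[0]/r,ci["cy"]+ci["fy"]*t*c[1]/r
    return ci["cx"]+ci["fx"]*c[0]/c[2],ci["cy"]+ci["fy"]*c[1]/c[2]
E
python3 - <<'E'
import cv2
a=cv2.imread("pics/scene0.png");b=cv2.imread("pics/side0.png")
cv2.imwrite("pics/sz.png",cv2.resize(a[120:280,160:320],None,fx=3.7,fy=3.7,interpolation=cv2.INTER_CUBIC))
cv2.imwrite("pics/dz.png",cv2.resize(b[140:290,180:400],None,fx=3.6,fy=3.6,interpolation=cv2.INTER_CUBIC))
E
```

```text
(no output)
```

View pics/sz.png

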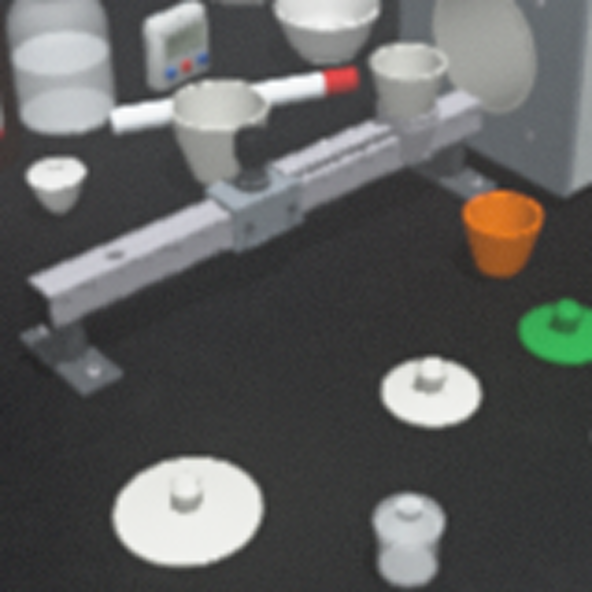

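View pics/dz.png

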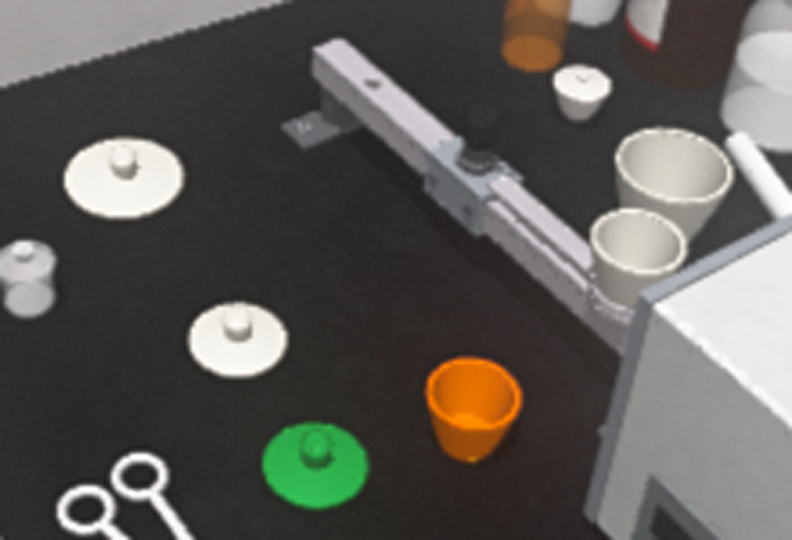

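Run:
```python
from h import *
cs=env.camera_info("scene");cd=env.camera_info("side")
S=lambda x,y:ray(cs,160+x/3.7-.5+.135,120+y/3.7-.365)
D=lambda x,y:ray(cd,180+x/3.6-.36,140+y/3.6-.36)
for n,a,b in [("lid disc",(431,392),(238,340)),("lid knobtop",(432,364),(238,316)),("rim",(409,66),(638,243)),("hole+110",(115,255),(373,82)),("plknob top",(252,130),(482,108)),("big",(187,510),(124,178)),("orange",(502,208),(474,388)),("other rim",(220,103),(673,170)),("weigh top",(409,520),(24,258))]:
    p,r=tri([S(*a),D(*b)]);print(n,p.round(1),np.round(r,1))
```

```text
lid disc [450.5 181.9   3. ] [0.1 0.1]
lid knobtop [450.4 181.8  25.1] [0.1 0.1]
rim [638.8  53.4 110.5] [0.9 0.9]
hole+110 [620.4 302.8  62.1] [0.5 0.5]
plknob top [627.7 193.2 112.7] [1.8 1.8]
big [453.2 355.1   2.3] [0.4 0.4]
orange [534.2  52.8  44.4] [0.2 0.2]
other rim [753.1 139.9  56.2] [2. 2.]
weigh top [349.9 280.4  34.3] [1. 1.]
```

```bash
cat >> h.py <<'E'
def goto(p):
    s=env.read_state(); M=R.from_quat(s["tcp_rot"]).as_matrix()
    d=np.asarray(p)-s["position"]; print("tcp",s["position"].round(1),"delta tool units",(M.T@d/25).round(2),"t",s["time_s"])
E
python3 - <<'E'
from h import *
s=env.read_state();M=R.from_quat(s["tcp_rot"]).as_matrix();print(M.round(3))
c=env.camera_info("wrist");C=R.from_quat(c["attitude"]).as_matrix()
print((M.T@(c["eye"]-s["position"])).round(1),(M.T@C).round(3))
goto([450,182,150])
# loader axes
d=np.array([638.8,53.4])-np.array([620.4,302.8]);print(np.arctan2(d[1],d[0]))
E
```

```text
[[ 0.902 -0.001  0.432]
 [-0.432 -0.002  0.902]
 [ 0.    -1.    -0.002]]
[ -76.  -141.9    0.5] [[-0.     0.954  0.299]
 [ 0.    -0.299  0.954]
 [ 1.     0.    -0.   ]]
tcp [313.  653.3 230.4] delta tool units [ 13.09   3.24 -14.63] t 0.15
-1.4971526839235083
```

{"name": "servo_tool", "arguments": {
  "moves": [
    [[0.87,0.2,-0.97],0,0.6],
    [[0.87,0.2,-0.97],0,0.6],
    [[0.87,0.2,-0.97],0,0.6],
    [[0.87,0.2,-0.97],0,0.6],
    [[0.87,0.2,-0.97],0,0.6],
    [[0.87,0.2,-0.97],0,0.6],
    [[0.87,0.2,-0.97],0,0.6],
    [[0.87,0.2,-0.97],0,0.6],
    [[0.87,0.2,-0.97],0,0.6],
    [[0.87,0.2,-0.97],0,0.6],
    [[0,0,0],1,0.6],
    [[0,0,0],1,0.6],
    [[0,0,0],1,0.6],
    [[0,0,0],1,0.6],
    [[0,0,0],1,0.6],
    [[0,0,0],1,0.6],
    [[0,0,0],1,0.6],
    [[0,0,0],0.5,0.6]
  ]
}}

```text
time_s: 1.95
position: [404.4, 341.2, 181.2]
tcp_rot: [0.518, -0.481, 0.481, -0.518]
wrist_force: [-0.2, -0.4, -0.0]
gripper_width: 0.605
```

Run:
```python
from h import *
s=env.read_state();print(R.from_quat(s["tcp_rot"]).as_matrix().round(3),s["q"].round(2),s["gripper_width"])
cv2.imwrite("pics/w1.png",env.snapshot("wrist"))
goto([450,182,150])
```

```text
[[ 0.073 -0.     0.997]
 [-0.997 -0.     0.073]
 [ 0.    -1.    -0.   ]] [-1.04  0.44  0.34  2.1  -0.24  0.64 -0.46] 0.6048585914683852
tcp [404.4 341.3 181.1] delta tool units [6.49 1.25 1.36] t 2.0
```

View pics/w1.png

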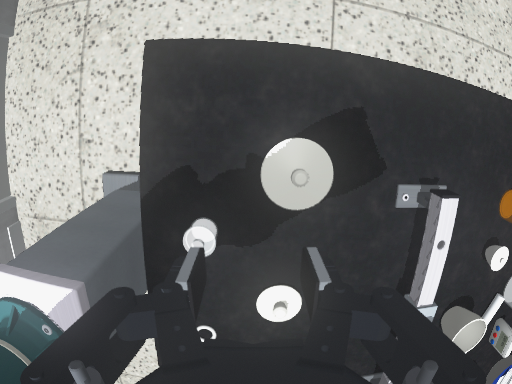

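Run:
```python
from h import *
c=env.camera_info("wrist");im=cv2.imread("pics/w1.png")
m=cv2.inRange(im,(150,150,150),(255,255,255)); m=m[280:340,240:315]
n,l,st,ce=cv2.connectedComponentsWithStats(m);i=1+np.argmax(st[1:,4])
cn,_=cv2.findContours((l==i).astype(np.uint8),0,1);h=cv2.convexHull(cn[0]).reshape(-1,2)+[240,280]
P=np.array([plane(ray(c,u,v,1),8)[:2] for u,v in h]);print(cv2.minEnclosingCircle(P.astype(np.float32)),st[i])
cv2.imwrite("pics/w1z.png",cv2.resize(im[260:345,220:340],None,fx=6,fy=6))
for z in (18,27):print(plane(ray(c,280,306,1),z))
```

```text
((450.0560607910156, 185.25523376464844), 30.244916915893555) [  16    5   46   37 1274]
[450.21881146 189.53713494  18.        ]
[448.71798271 196.27123194  27.        ]
```

View pics/w1z.png

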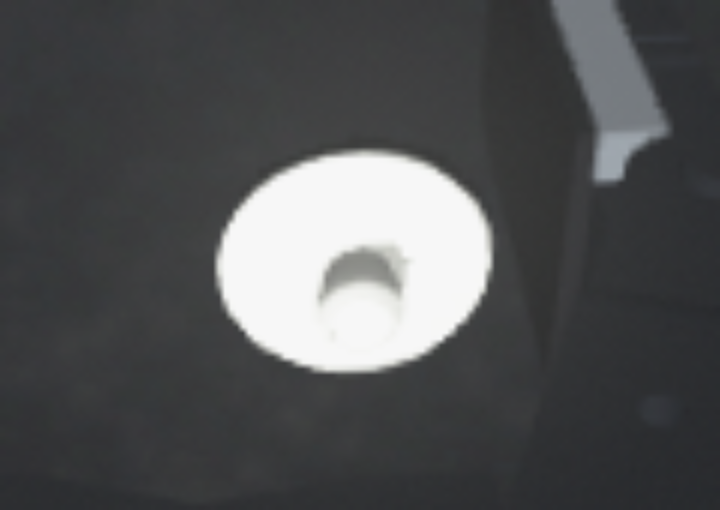

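{"name": "servo_tool", "arguments": {
  "moves": [
    [[0.92,0,0.2],0,0.6],
    [[0.93,0,0.2],0,0.6],
    [[0.93,0,0.2],0,0.6],
    [[0.93,0,0.2],0,0.6],
    [[0.93,0,0.19],0,0.6],
    [[0.93,0,0.19],0,0.6],
    [[0.92,0,0.19],0,0.6],
    [[0,0.96,0],0,0.6],
    [[0,0.96,0],0,0.6],
    [[0,0.96,0],0,0.6],
    [[0,0.96,0],0,0.6],
    [[0,0.96,0],0,0.6],
    [[0,0,0],0,0.6]
  ]
}}

```text
time_s: 3.3
position: [449.6, 181.4, 59.1]
tcp_rot: [0.521, -0.481, 0.479, -0.517]
wrist_force: [-0.2, 0.3, -0.1]
gripper_width: 0.603
```

Run:
```python
from h import *
goto([450.3,182,12])
c=env.camera_info("wrist");im=env.snapshot("wrist");cv2.imwrite("pics/w2.png",im)
for z in (4,9,27.5):print(z,proj(c,[450.3,182,z],1))
```

```text
tcp [449.6 181.4  59.1] delta tool units [-0.03  1.88  0.04] t 3.3
4 (np.float64(253.6870763199636), np.float64(222.9068845914184))
9 (np.float64(253.6671437228858), np.float64(225.5062879198084))
27.5 (np.float64(253.58439685189472), np.float64(236.22930557621999))
```

View pics/w2.png

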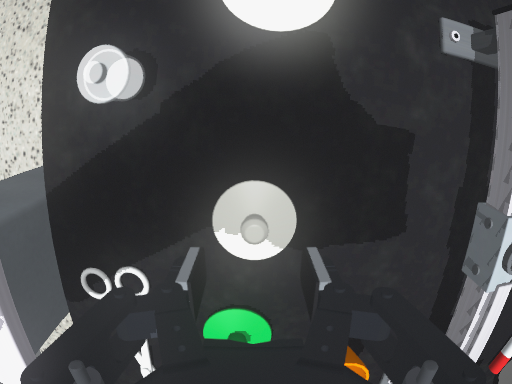

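Run:
```python
from h import *
c=env.camera_info("wrist");im=cv2.imread("pics/w2.png")
g=cv2.cvtColor(im,cv2.COLOR_BGR2GRAY)
m=(g>110).astype(np.uint8);m[:170]=0;m[270:]=0;m[:,:200]=0;m[:,305:]=0
n,l,st,ce=cv2.connectedComponentsWithStats(m);i=1+np.argmax(st[1:,4])
cn,_=cv2.findContours((l==i).astype(np.uint8),0,1);h=cv2.convexHull(max(cn,key=len)).reshape(-1,2)
for z in (4,6,9):
  P=np.array([plane(ray(c,u,v,1),z)[:2] for u,v in h]);print(z,cv2.minEnclosingCircle(P.astype(np.float32)),st[i])
e=cv2.resize(im[190:270,205:305],None,fx=7,fy=7,interpolation=cv2.INTER_CUBIC);cv2.imwrite("pics/w2z.png",e)
```

```text
4 ((451.3883056640625, 182.53179931640625), 30.720279693603516) [ 212  180   85   80 5337]
6 ((451.32781982421875, 183.29469299316406), 30.410301208496094) [ 212  180   85   80 5337]
9 ((451.2371826171875, 184.4390411376953), 29.94536590576172) [ 212  180   85   80 5337]
```

View pics/w2z.png

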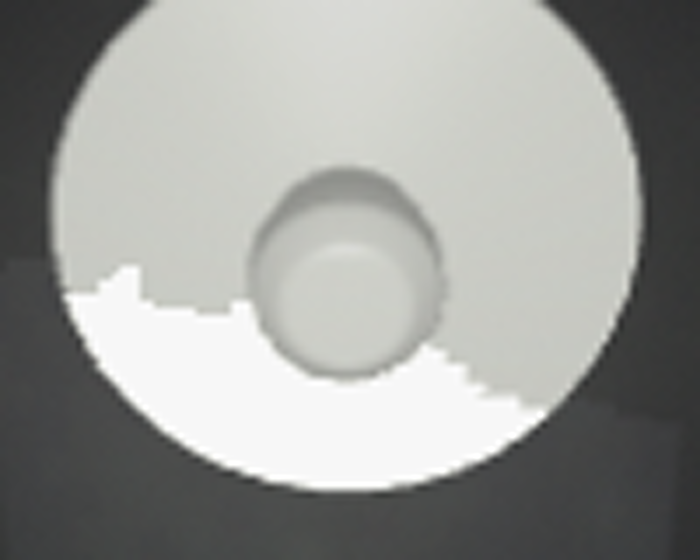

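{"name": "servo_tool", "arguments": {
  "moves": [
    [[-0.06,0.9,0.05],0,0.6],
    [[0,0.7,0],0,0.6],
    [[0,0.26,0],0,0.6],
    [[0,0,0],0,0.6],
    [[0,0,0],0,0.0],
    [[0,0,0],0,0.0],
    [[0,0,0],0,0.0],
    [[0,0,0],0,0.0],
    [[0,0,0],0,0.0],
    [[0,0,0],0,0.0]
  ]
}}

```text
time_s: 4.35
position: [452.8, 183.8, 16.0]
tcp_rot: [-0.518, 0.48, -0.481, 0.519]
wrist_force: [-1.3, -0.7, 6.9]
gripper_width: 0.169
```

Run:
```python
from h import *
s=env.read_state();print(s["gripper_width"],s["wrist_force"],s["position"])
c=env.camera_info("wrist");im=env.snapshot("wrist");cv2.imwrite("pics/w3.png",im)
```

```text
0.16912985551924256 [-1.29461179 -0.70896387  6.87120893] [452.77303563 183.79658493  16.00050063]
```

View pics/w3.png

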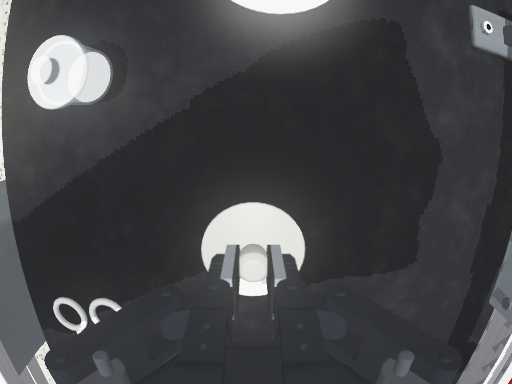

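{"name": "servo_tool", "arguments": {
  "moves": [
    [[0,-0.2,0],0,0.0],
    [[0,-0.3,0],0,0.0],
    [[0,-0.5,0],0,0.0],
    [[0,-0.8,0],0,0.0],
    [[0,-0.8,0],0,0.0],
    [[0,0,0],0,0.0],
    [[0,0,0],0,0.0]
  ]
}}

```text
time_s: 5.1
position: [452.6, 183.9, 80.6]
tcp_rot: [-0.518, 0.48, -0.481, 0.519]
wrist_force: [0.3, -0.5, -1.0]
gripper_width: 0.17
```

Run:
```python
from h import *
s=env.read_state();print(s["gripper_width"],s["wrist_force"],s["position"])
c=env.camera_info("wrist");im=env.snapshot("wrist");cv2.imwrite("pics/w4.png",im)
a=env.snapshot("side");b=env.snapshot("scene")
cv2.imwrite("pics/s4.png",np.hstack([cv2.resize(a[180:260,210:310],(400,320)),cv2.resize(b[170:250,230:330],(400,320))]))
```

```text
0.17048890429250313 [ 0.33658419 -0.47424997 -0.96821524] [452.62373036 183.93939569  80.60437002]
```

View pics/w4.png

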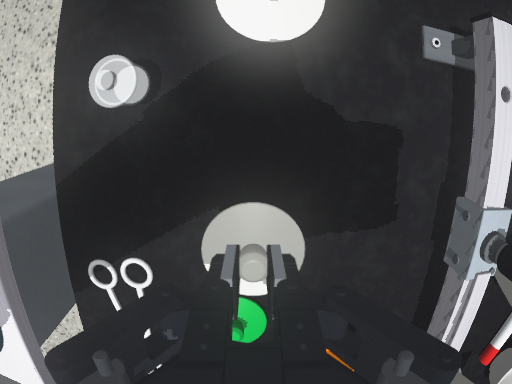

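View pics/s4.png

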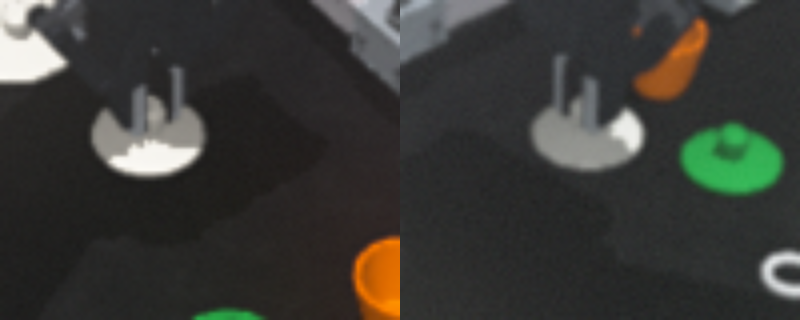

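{"name": "servo_tool", "arguments": {
  "moves": [
    [[0,-0.6,0],0,0.0],
    [[0,-0.9,0],0,0.0],
    [[0,-0.9,0],0,0.0],
    [[0.3,-0.9,0.2],0,0.0],
    [[0.6,-0.9,0.4],0,0.0],
    [[0.6,-0.9,0.4],0,0.0],
    [[0.6,-0.9,0.4],0,0.0],
    [[0.7,0,0.5],0,0.0],
    [[0.7,0,0.5],0,0.0],
    [[0.7,0,0.5],0,0.0],
    [[0.4,0,0.2],0,0.0],
    [[0,0,0],0,0.0],
    [[0,0,0],0,0.0]
  ]
}}

```text
time_s: 6.55
position: [537.5, 75.4, 229.1]
tcp_rot: [0.519, -0.481, 0.48, -0.518]
wrist_force: [-0.4, 0.3, 0.1]
gripper_width: 0.17
```

Run:
```python
from h import *
s=env.read_state();print(s["gripper_width"],s["wrist_force"],s["position"],s["q"].round(2))
c=env.camera_info("wrist");im=env.snapshot("wrist");cv2.imwrite("pics/w5.png",im)
np.save("c5.npy",c,allow_pickle=True)
print(proj(c,[638.8,53.4,115],1))
```

```text
0.16978289871539065 [-0.42007473  0.27106924  0.08271305] [537.48031145  75.37937216 229.11646528] [-0.53  0.39  0.4   2.03 -0.22  0.76  0.08]
(np.float64(355.1748203282125), np.float64(229.57320905327288))
```

View pics/w5.png

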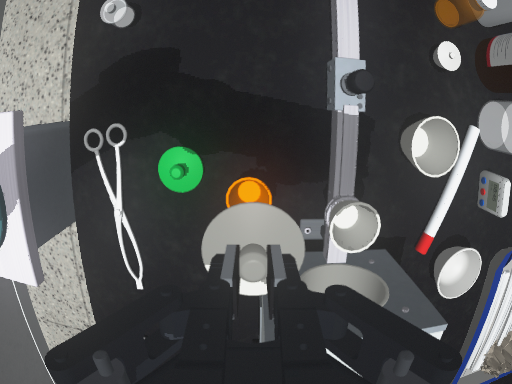

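Run:
```python
from h import *
im=cv2.imread("pics/w5.png")
a=cv2.resize(im[185:260,310:400],None,fx=6,fy=6,interpolation=cv2.INTER_CUBIC)
b=cv2.resize(im[50:125,310:400],None,fx=6,fy=6,interpolation=cv2.INTER_CUBIC)
cv2.imwrite("pics/w5a.png",a);cv2.imwrite("pics/w5b.png",b)
```

```text
(no output)
```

View pics/w5a.png

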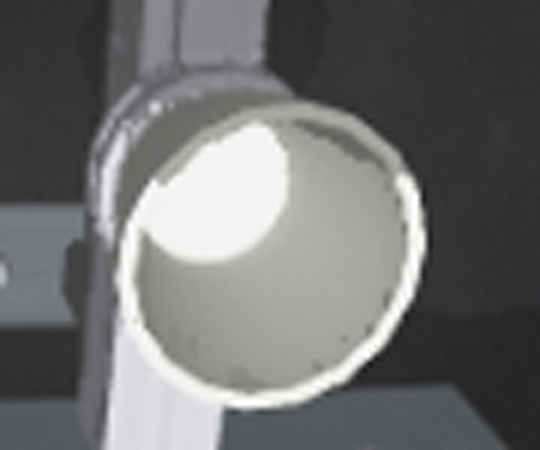

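View pics/w5b.png

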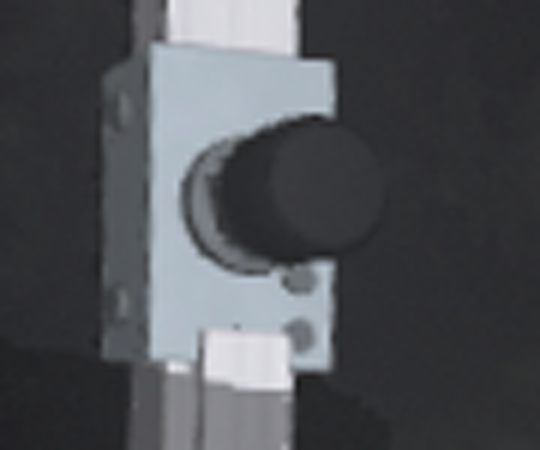

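Run:
```python
from h import *
from scipy.optimize import least_squares
c=np.load("c5.npy",allow_pickle=True).item()
W=lambda x,y:ray(c,310+x/6-.42,185+y/6-.42,1)
pts=[(118,265),(427,240),(285,101),(255,408),(390,350),(370,130),(165,370)]
for z in (110,113,115,117):
  P=np.array([plane(W(*p),z)[:2] for p in pts])
  r=least_squares(lambda q:np.hypot(*(P-q[:2]).T)-q[2],[639,53,27]);print(z,r.x.round(2),np.round(r.fun,1))
k=ray(c,310+330/6-.42,50+188/6-.42,1);print("knob",plane(k,111.5))
h=plane(W(272,254),115);print(h)
cs=env.camera_info("scene");cd=env.camera_info("side")
S=lambda x,y:ray(cs,160+x/3.7-.365,120+y/3.7-.365)
D=lambda x,y:ray(cd,180+x/3.6-.36,140+y/3.6-.36)
print("rim",tri([S(409,66),D(638,243),W(272,254)]));print("knob",tri([S(252,133),D(482,110),k]),tri([S(252,133),k]))
for n,v in(("S",S(409,66)),("D",D(638,243))):print(n,plane(v,115))
# lid in hand
im=cv2.imread("pics/w5.png");M=R.from_quat([.519,-.481,.48,-.518]).as_matrix()
tcp=np.array([537.5,75.4,229.1])
pt=[(202,250),(305,250),(254,203),(253,296),(213,222),(294,222)]
for dz in (-12,-10,-7):
  P=np.array([plane(ray(c,u,v,1),tcp[2]+dz)[:2] for u,v in pt])
  r=least_squares(lambda q:np.hypot(*(P-q[:2]).T)-q[2],[537,75,30]);print("lid rel tcp",dz,r.x[:2]-tcp[:2],r.x[2],r.fun.round(1))
```

```text
110 [641.64  53.02  27.19] [ 0.8 -0.3  0.5 -0.3  1.2 -0.9 -0.9]
113 [640.38  54.15  26.87] [ 0.8 -0.3  0.5 -0.3  1.2 -0.8 -0.9]
115 [639.54  54.91  26.67] [ 0.8 -0.3  0.5 -0.3  1.1 -0.8 -0.9]
117 [638.71  55.67  26.46] [ 0.7 -0.3  0.5 -0.3  1.1 -0.8 -0.9]
knob [628.68456536 193.11518129 111.5       ]
[637.96393188  56.13146225 115.        ]
rim (array([639.37771467,  53.79463916, 110.19007332]), [np.float64(1.2927593174942524), np.float64(0.627021251926871), np.float64(0.784412412091916)])
knob (array([628.44707601, 193.26452229, 110.57787163]), [np.float64(2.285486239098542), np.float64(1.8553157292441433), np.float64(0.5443161023430512)]) (array([628.84519909, 192.72895396, 108.60378492]), [np.float64(1.166398162703965), np.float64(1.1663981627039974)])
S [630.49363586  59.46257573 115.        ]
D [636.12223968  50.77036767 115.        ]
lid rel tcp -12 [ 0.9285759  -1.64833413] 30.03245995254923 [-0.  -0.   0.5  0.1 -0.3 -0.3]
lid rel tcp -10 [ 0.85041777 -0.63496435] 29.642255323703747 [-0.  -0.   0.5  0.1 -0.3 -0.3]
lid rel tcp -7 [0.73318054 0.88509018] 29.056948414922203 [-0.  -0.   0.5  0.1 -0.3 -0.3]
```

{"name": "servo_tool", "arguments": {
  "moves": [
    [[0.2,0,0.4],0,0.0],
    [[0.2,0,0.8],0,0.0],
    [[0.2,0,0.9],0,0.0],
    [[0.2,0,0.9],0,0.0],
    [[0.2,0,0.7],0,0.0],
    [[0.1,0,0.28],0,0.0],
    [[0,0.7,0],0,0.0],
    [[0,0.9,0],0,0.0],
    [[0,0.9,0],0,0.0],
    [[0,0.6,0],0,0.0],
    [[0,0.4,0],0,0.0],
    [[0,0,0],0,0.0],
    [[0,0,0],0,0.0]
  ]
}}

```text
time_s: 7.9
position: [640.2, 55.1, 142.8]
tcp_rot: [-0.519, 0.48, -0.481, 0.519]
wrist_force: [-0.4, 0.3, -0.5]
gripper_width: 0.169
```

Run:
```python
from h import *
s=env.read_state();print(s["gripper_width"],s["wrist_force"])
goto([638.6,54.9,127])
a=env.snapshot("side");b=env.snapshot("scene")
cv2.imwrite("pics/side6.png",a);cv2.imwrite("pics/scene6.png",b)
cv2.imwrite("pics/s6.png",np.hstack([cv2.resize(a[160:240,310:400],(400,356),interpolation=2),cv2.resize(b[90:170,225:315],(400,356),interpolation=2)]))
```

```text
0.16854228581029204 [-0.42116355  0.27768564 -0.4676919 ]
tcp [640.2  55.1 142.8] delta tool units [ 0.    0.63 -0.07] t 7.9
```

View pics/s6.png

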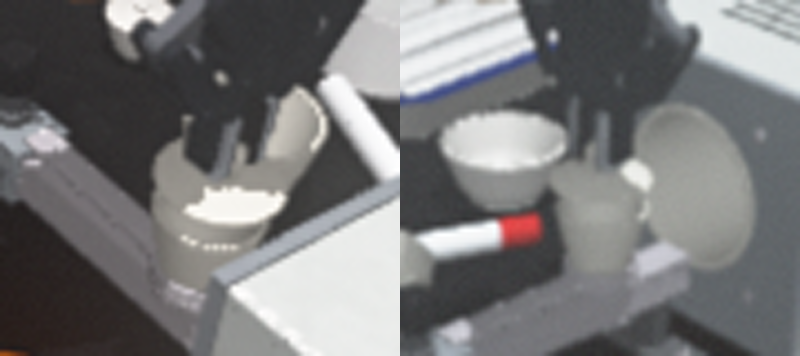

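{"name": "servo_tool", "arguments": {
  "moves": [
    [[0,0.1,-0.06],0,0.0],
    [[0,0.1,0],0,0.0],
    [[0,0.1,0],0,0.0],
    [[0,0.1,0],0,0.0],
    [[0,0.05,0],0,0.0],
    [[0,0.0,0],0,0.0],
    [[0,0.0,0],0,0.0]
  ]
}}

```text
time_s: 8.7
position: [638.3, 55.0, 131.0]
tcp_rot: [0.519, -0.48, 0.48, -0.519]
wrist_force: [-0.3, 0.7, -0.0]
gripper_width: 0.168
```

Run:
```python
from h import *
a=env.snapshot("side");b=env.snapshot("scene")
cv2.imwrite("pics/s7.png",np.hstack([cv2.resize(a[160:240,310:400],(400,356),interpolation=2),cv2.resize(b[90:170,225:315],(400,356),interpolation=2)]))
```

```text
(no output)
```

View pics/s7.png

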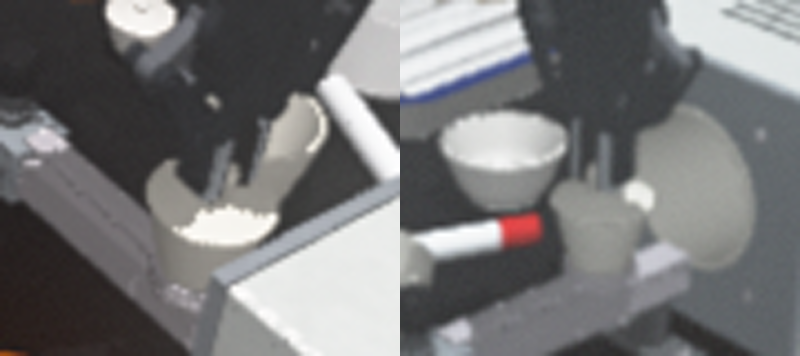

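{"name": "servo_tool", "arguments": {
  "moves": [
    [[0,0.08,0],0,0.0],
    [[0,0.08,0],0,0.0],
    [[0,0.0,0],0,0.0],
    [[0,0.0,0],0,0.0]
  ]
}}

```text
time_s: 9.2
position: [638.4, 55.0, 127.1]
tcp_rot: [-0.519, 0.48, -0.48, 0.519]
wrist_force: [-0.1, -0.6, 1.2]
gripper_width: 0.167
```

{"name": "servo_tool", "arguments": {
  "moves": [
    [[0,0.06,0],0,0.0],
    [[0,0.0,0],0,0.0],
    [[0,0.0,0],0,0.0]
  ]
}}

```text
time_s: 9.5
position: [638.6, 54.9, 127.0]
tcp_rot: [-0.518, 0.48, -0.48, 0.519]
wrist_force: [-2.5, 0.2, 8.3]
gripper_width: 0.166
```

{"name": "servo_tool", "arguments": {
  "moves": [
    [[0,-0.05,0],0,0.0],
    [[0,0,0],0,0.2],
    [[0,0.0,0],0,0.25],
    [[0,0.0,0],0,0.3],
    [[0,0.0,0],0,0.4],
    [[0,0,0],0,0.5],
    [[0,0,0],0,0.5],
    [[0,-0.3,0],0,0.5],
    [[0,-0.8,0],0,0.5],
    [[0,-0.9,0],0,0.5],
    [[0,-0.6,0],0,0.5],
    [[0,0,0],0,0.5]
  ]
}}

```text
time_s: 10.7
position: [640.2, 54.9, 194.6]
tcp_rot: [-0.517, 0.479, -0.482, 0.52]
wrist_force: [-0.2, 0.4, 0.2]
gripper_width: 0.502
```

Run:
```python
from h import *
s=env.read_state();print(s["position"],s["wrist_force"],s["q"].round(2))
c=env.camera_info("wrist");w=env.snapshot("wrist");np.save("c8.npy",c,allow_pickle=True)
a=env.snapshot("side");b=env.snapshot("scene")
cv2.imwrite("pics/w8.png",w)
cv2.imwrite("pics/s8.png",np.hstack([cv2.resize(a[160:240,310:400],(400,356),interpolation=2),cv2.resize(b[90:170,225:315],(400,356),interpolation=2)]))
```

```text
[640.17988431  54.91358422 194.60085516] [-0.2186001   0.39267304  0.23153882] [-0.41  0.55  0.37  1.85 -0.27  0.78  0.18]
```

View pics/s8.png

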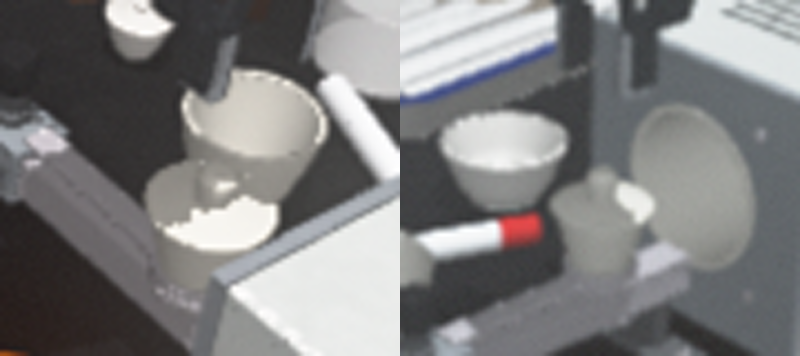

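View pics/w8.png

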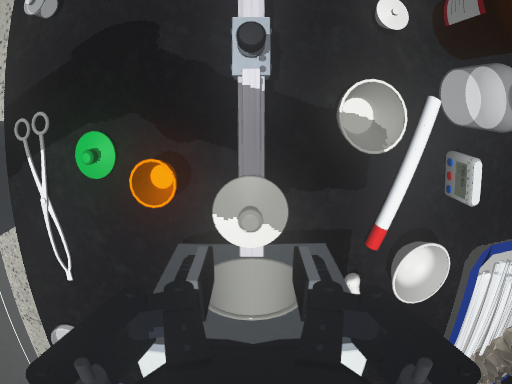

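Run:
```python
from h import *
from scipy.optimize import least_squares
im=cv2.imread("pics/w8.png");c=np.load("c8.npy",allow_pickle=True).item()
g=cv2.cvtColor(im,cv2.COLOR_BGR2GRAY)
pt=[]
for u,v in [(212,212),(288,212),(226,185),(277,185),(250,176),(226,239),(275,239)]:pt.append((u,v))
for z in (115,117,120):
  P=np.array([plane(ray(c,u,v,1),z)[:2] for u,v in pt])
  r=least_squares(lambda q:np.hypot(*(P-q[:2]).T)-q[2],[640,54,30]);print(z,r.x.round(1),r.fun.round(1))
cv2.imwrite("pics/w8z.png",cv2.resize(im[0:260,200:300],None,fx=2.3,fy=2.3,interpolation=2))
cv2.imwrite("pics/w8k.png",cv2.resize(im[5:85,210:290],None,fx=7,fy=7,interpolation=2))
```

```text
115 [639.2  54.3  30.1] [ 0.4 -0.3 -0.5  0.6 -0.2 -0.1 -0. ]
117 [639.2  55.   29.8] [ 0.4 -0.3 -0.5  0.6 -0.2 -0.1 -0. ]
120 [639.1  56.   29.4] [ 0.4 -0.3 -0.5  0.6 -0.2 -0.1 -0. ]
```

View pics/w8k.png

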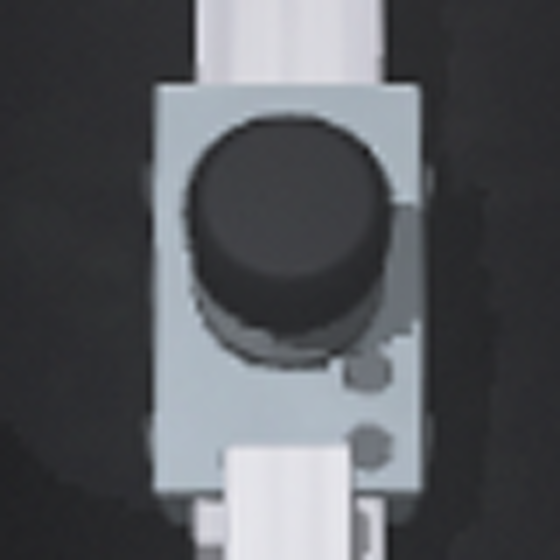

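Run:
```python
from h import *
c8=np.load("c8.npy",allow_pickle=True).item();c5=np.load("c5.npy",allow_pickle=True).item()
k8=ray(c8,250.9,32.6,1);k5=ray(c5,310+330/6-.42,50+188/6-.42,1)
print(plane(k8,111.5),tri([k5,k8]))
goto([628.7,193.2,190]);goto([628.7,193.2,95])
```

```text
[628.9358119  193.87647243 111.5       ] (array([628.82940867, 193.49003801, 111.49991953]), [np.float64(0.3878256597406378), np.float64(0.38782565974069144)])
tcp [637.6  55.1 191.2] delta tool units [-5.53  0.05  0.07] t 10.85
tcp [637.6  55.1 191.2] delta tool units [-5.53  3.85  0.07] t 10.85
```

{"name": "servo_tool", "arguments": {
  "moves": [
    [[-0.4,0,0],0,0.55],
    [[-0.8,0,0],0,0.55],
    [[-0.9,0,0.02],0,0.55],
    [[-0.9,0,0.02],0,0.55],
    [[-0.9,0,0.02],0,0.55],
    [[-0.9,0,0.02],0,0.55],
    [[-0.55,0,0],0,0.55],
    [[-0.2,0,0],0,0.55],
    [[0,0.6,0],0,0.55],
    [[0,0.7,0],0,0.55],
    [[0,0.7,0],0,0.55],
    [[0,0.4,0],0,0.55],
    [[0,0,0],0,0.55],
    [[0,0,0],0,0.55],
    [[0,0,0],0,0.55]
  ]
}}

```text
time_s: 12.35
position: [630.4, 193.2, 132.6]
tcp_rot: [-0.518, 0.48, -0.481, 0.519]
wrist_force: [0.2, -0.1, -0.9]
gripper_width: 0.549
```

Run:
```python
from h import *
goto([628.8,193.4,91])
s=env.read_state();print(s["gripper_width"],s["q"].round(2))
w=env.snapshot("wrist");cv2.imwrite("pics/w9.png",w)
```

```text
tcp [630.4 193.2 132.6] delta tool units [-0.01  1.66 -0.07] t 12.35
0.5486103598433351 [-0.59  0.65  0.34  1.85 -0.32  0.7   0.  ]
```

View pics/w9.png

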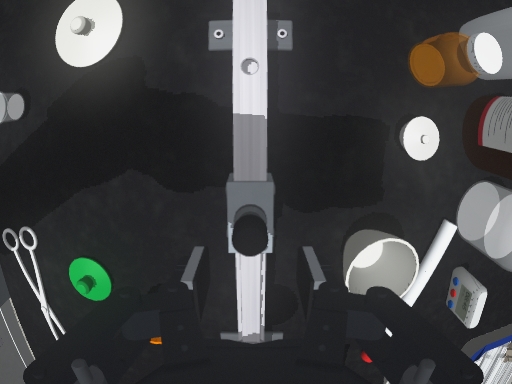

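{"name": "servo_tool", "arguments": {
  "moves": [
    [[0,0.5,-0.05],0,0.55],
    [[0,0.6,0],0,0.55],
    [[0,0.5,0],0,0.55],
    [[0,0,0],0,0.55],
    [[0,0,0],0,0.0],
    [[0,0,0],0,0.0],
    [[0,0,0],0,0.0],
    [[0,0,0],0,0.0],
    [[0,0,0],0,0.0]
  ]
}}

```text
time_s: 13.3
position: [628.5, 193.3, 92.1]
tcp_rot: [-0.519, 0.48, -0.481, 0.519]
wrist_force: [-0.3, 0.8, -0.9]
gripper_width: 0.239
```

Run:
```python
from h import *
s=env.read_state();print(s["position"],s["gripper_width"],s["wrist_force"])
w=env.snapshot("wrist");cv2.imwrite("pics/w10.png",w)
```

```text
[628.46884051 193.30876871  92.05104202] 0.23931629199023524 [-0.32176042  0.81132285 -0.91115847]
```

View pics/w10.png

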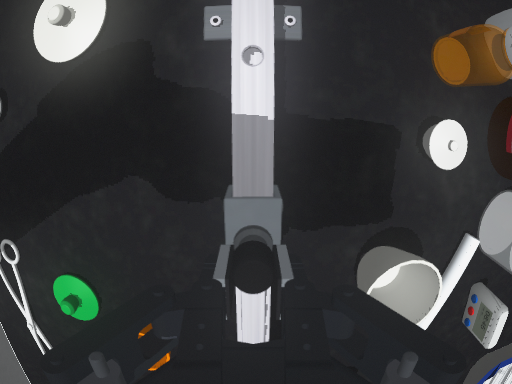

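{"name": "servo_tool", "arguments": {
  "moves": [
    [[0,-0.2,0],0,0.0],
    [[0,-0.2,0],0,0.0],
    [[0,-0.15,0],0,0.0],
    [[0,0,0],0,0.0],
    [[0,0,0],0,0.0],
    [[0,0,0],0,0.0]
  ]
}}

```text
time_s: 13.95
position: [628.3, 193.3, 105.1]
tcp_rot: [0.519, -0.48, 0.48, -0.519]
wrist_force: [2.4, -0.1, -10.4]
gripper_width: 0.24
```

{"name": "servo_tool", "arguments": {
  "moves": [
    [[0.05,0,0],0,0.0],
    [[0.1,0,0],0,0.0],
    [[0.15,0,0],0,0.0],
    [[0.2,0,0],0,0.0],
    [[0.25,0,0],0,0.0],
    [[0.3,0,0],0,0.0],
    [[0.3,0,0],0,0.0],
    [[0.3,0,0],0,0.0],
    [[0.3,0,0],0,0.0],
    [[0.3,0,0],0,0.0],
    [[0.3,0,0],0,0.0],
    [[0.3,0,0],0,0.0],
    [[0.3,0,0],0,0.0],
    [[0.25,0,0],0,0.0],
    [[0.2,0,0],0,0.0],
    [[0.15,0,0],0,0.0],
    [[0.1,0,0],0,0.0],
    [[0.05,0,0],0,0.0],
    [[0,0,0],0,0.0],
    [[0,0,0],0,0.0]
  ]
}}

```text
time_s: 15.95
position: [636.0, 95.8, 105.6]
tcp_rot: [0.519, -0.48, 0.481, -0.519]
wrist_force: [2.7, 0.1, -10.9]
gripper_width: 0.24
```

Run:
```python
from h import *
s=env.read_state();print(s["position"],s["gripper_width"],s["wrist_force"])
u=np.array([.0735,-.997,0]);print("travel",(s["position"]-[628.4,193.3,0])@u)
w=env.snapshot("wrist");cv2.imwrite("pics/w11.png",w)
a=env.snapshot("side");b=env.snapshot("scene");cv2.imwrite("pics/s11.png",np.hstack([cv2.resize(a[120:240,270:400],(390,360),interpolation=2),cv2.resize(b[90:210,205:335],(390,360),interpolation=2)]))
```

```text
[635.98177606  95.84992344 105.57187264] 0.24000344508276203 [  2.67275061   0.11503336 -10.88692349]
travel 97.71498687199116
```

View pics/s11.png

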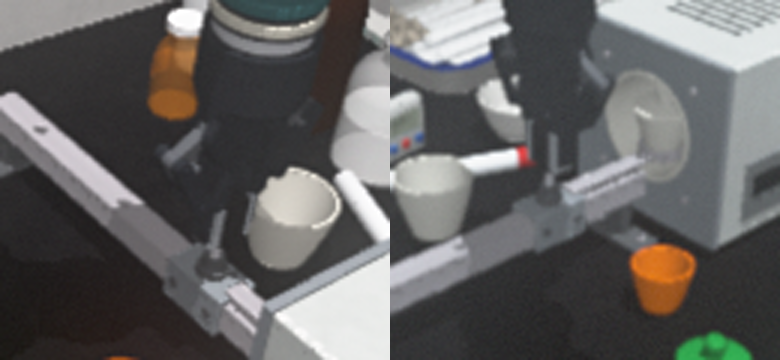

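View pics/w11.png

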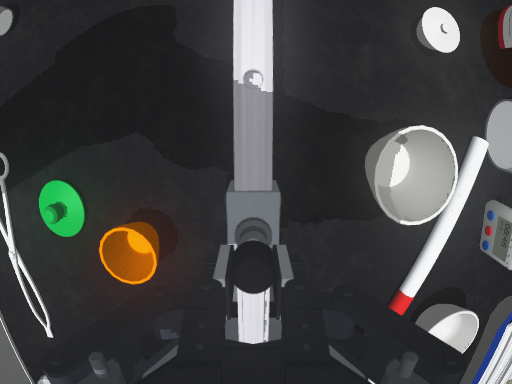

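{"name": "servo_tool", "arguments": {
  "moves": [
    [[0.1,0,0],0,0.0],
    [[0.15,0,0],0,0.0],
    [[0.15,0,0],0,0.0],
    [[0.09,0,0],0,0.0],
    [[0,0,0],0,0.0],
    [[0,0,0],0,0.0],
    [[0,0.1,0],0,0.0],
    [[0,0.1,0],0,0.0],
    [[0,0,0],0,0.0],
    [[0,0,0],0,0.0]
  ]
}}

```text
time_s: 17.1
position: [636.9, 83.4, 100.7]
tcp_rot: [0.519, -0.48, 0.481, -0.519]
wrist_force: [2.3, -1.8, -7.7]
gripper_width: 0.235
```

Run:
```python
from h import *
s=env.read_state();print(s["position"],s["wrist_force"])
u=np.array([.0735,-.997,0]);print("travel",(s["position"]-[628.4,193.3,0])@u)
```

```text
[636.93921495  83.36434058 100.6541021 ] [ 2.3333527  -1.83172013 -7.72443727]
travel 110.23348473629513
```

{"name": "servo_tool", "arguments": {
  "moves": [
    [[0,0.1,0],0,0.0],
    [[0,0.1,0],0,0.0],
    [[0,0,0],0,0.0],
    [[0,0,0],0,0.0]
  ]
}}

```text
time_s: 17.5
position: [637.0, 83.9, 95.7]
tcp_rot: [-0.519, 0.48, -0.48, 0.519]
wrist_force: [3.2, -1.5, -5.6]
gripper_width: 0.241
```

{"name": "servo_tool", "arguments": {
  "moves": [
    [[0,0.1,0],0,0.0],
    [[0,0.06,0],0,0.0],
    [[0,0,0],0,0.0],
    [[0,0,0],0,0.0],
    [[0,0,0],0,0.0]
  ]
}}

```text
time_s: 18.0
position: [637.0, 84.0, 92.0]
tcp_rot: [-0.519, 0.48, -0.48, 0.519]
wrist_force: [0.9, -1.1, 1.3]
gripper_width: 0.239
```

{"name": "servo_tool", "arguments": {
  "moves": [
    [[0,0.05,0],0,0.0],
    [[0,0,0],0,0.0],
    [[0,0,0],0,0.0]
  ]
}}

```text
time_s: 18.3
position: [637.1, 84.0, 91.9]
tcp_rot: [-0.518, 0.481, -0.48, 0.519]
wrist_force: [-1.6, -2.1, 8.7]
gripper_width: 0.236
```

Run:
```python
from h import *
s=env.read_state();print(s["position"],s["wrist_force"])
u=np.array([.0735,-.997,0]);print("travel",(s["position"]-[628.4,193.3,0])@u)
a=env.snapshot("side");b=env.snapshot("scene");cv2.imwrite("pics/s12.png",np.hstack([cv2.resize(a[120:240,270:400],(390,360),interpolation=2),cv2.resize(b[110:180,255:325],(400,360),interpolation=2)]));cv2.imwrite("pics/sc12.png",b)
```

```text
[637.05494519  83.97592087  91.91618898] [-1.60961439 -2.11151541  8.71666795]
travel 109.63224536284642
```

View pics/s12.png

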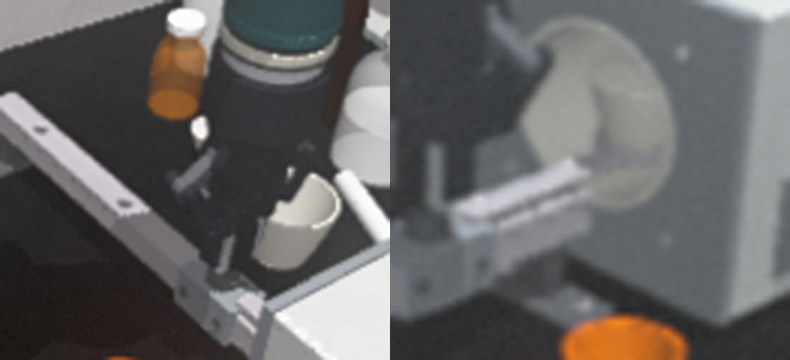

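View pics/sc12.png

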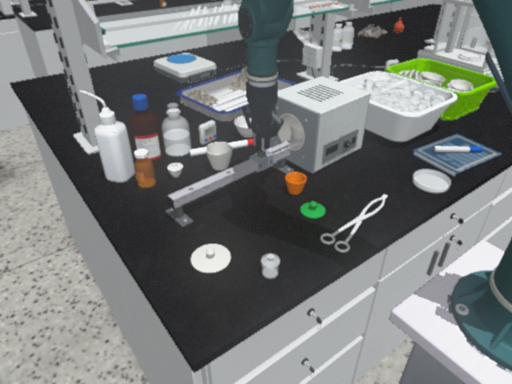

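{"name": "servo_tool", "arguments": {
  "moves": [
    [[0,-0.04,0],0,0.0],
    [[0,0,0],0,0.0],
    [[0,0,0],0,0.0]
  ]
}}

```text
time_s: 18.7
position: [637.1, 84.0, 91.9]
tcp_rot: [-0.519, 0.48, -0.48, 0.519]
wrist_force: [-0.7, -1.1, 6.1]
gripper_width: 0.241
```

Run:
```python
from station import env
s=env.read_state();print(s["position"],s["wrist_force"],s["gripper_width"])
print(env.close_job())
```

```text
[637.05776068  83.98904752  91.93294485] [-0.73694206 -1.14911726  6.072654  ] 0.240724198581528
the job is handed in; nothing more can be done
None
```

I set the small lid on the crucible, slid the carriage one hole towards the furnace and handed the job in at 18.7 s, still holding the plunger knob. No verdict was reported.

- **Lid:** after I let go, its centre measured within about 1 mm of the crucible rim's centre, and it looked level in the views.
- **Carriage and pin:** I lifted the plunger about 13 mm and moved the carriage about 109.6 mm. Lowered again, the tool came down to the height where I first gripped the knob (91.9 mm against 92.1 mm). It went no lower under about 9 N, so I take the pin to be home.
- **Bystanders:** the larger lid and weighing bottle look unmoved in the last scene picture.

**Not confirmed:** I could not see the lid clearly inside the dark furnace mouth at the end. My last sight of it was about 12 mm before the final hole, when the covered crucible looked upright.

**Did not match:**
- Two-view measurements put the crucible rim at about 110 mm high, against the stated 115 mm. The lid touched down at the height expected for 115 mm.
- When I gripped the lid, the fingers rode up about 3.5 mm with 7 N. The lid was still held level.

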